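Set out the seal-driver heads from the lipped rack

TASK

Move the row of four seal-driver heads from the lipped storage rack to the nests on the black tray, each into the nest of its own colour, standing upright and flat on the nest's floor inside the rim. The rack's lip overhangs the rear of every flange, so slide each head forward before lifting it; do not drop a head or tip one over, and leave the labelled tin where it stands.

Things in the scene. Friction and masses are not known exactly. Their poses are not given: they have to be found in the camera images.
- head_red: red seal-driver head, loose, about 250 g: a round red flange 60 mm across and 10 mm thick with a plain aluminium shank 28 mm across rising from its middle, capped in red; 70 mm tall in all. Origin at the centre of its underside, z up when standing. It starts standing on the rack floor, the rear edge of its flange under the lip; neighbours stand 85 mm apart.
- head_blue: blue seal-driver head, loose, about 250 g: a round blue flange 60 mm across and 10 mm thick with a plain aluminium shank 28 mm across rising from its middle, capped in blue; 70 mm tall in all. Origin at the centre of its underside, z up when standing. It starts standing on the rack floor, the rear edge of its flange under the lip; neighbours stand 85 mm apart.
- head_yellow: yellow seal-driver head, loose, about 250 g: a round yellow flange 60 mm across and 10 mm thick with a plain aluminium shank 28 mm across rising from its middle, capped in yellow; 70 mm tall in all. Origin at the centre of its underside, z up when standing. It starts standing on the rack floor, the rear edge of its flange under the lip; neighbours stand 85 mm apart.
- head_green: green seal-driver head, loose, about 250 g: a round green flange 60 mm across and 10 mm thick with a plain aluminium shank 28 mm across rising from its middle, capped in green; 70 mm tall in all. Origin at the centre of its underside, z up when standing. It starts standing on the rack floor, the rear edge of its flange under the lip; neighbours stand 85 mm apart.
- nest_red: red nest, fixed: one of four square shallow pans side by side (85 mm apart) on a black tray. 84 mm square outside, 76 mm inside, floor 4 mm thick (small dark pad in its middle), red rim 4 mm wide standing 6 mm above that floor. Origin at the centre of its underside; its floor is 4 mm above the origin; x and y run along its sides, y along the row.
- nest_blue: blue nest, fixed: one of four square shallow pans side by side (85 mm apart) on a black tray. 84 mm square outside, 76 mm inside, floor 4 mm thick (small dark pad in its middle), blue rim 4 mm wide standing 6 mm above that floor. Origin at the centre of its underside; its floor is 4 mm above the origin; x and y run along its sides, y along the row.
- nest_yellow: yellow nest, fixed: one of four square shallow pans side by side (85 mm apart) on a black tray. 84 mm square outside, 76 mm inside, floor 4 mm thick (small dark pad in its middle), yellow rim 4 mm wide standing 6 mm above that floor. Origin at the centre of its underside; its floor is 4 mm above the origin; x and y run along its sides, y along the row.
- nest_green: green nest, fixed: one of four square shallow pans side by side (85 mm apart) on a black tray. 84 mm square outside, 76 mm inside, floor 4 mm thick (small dark pad in its middle), green rim 4 mm wide standing 6 mm above that floor. Origin at the centre of its underside; its floor is 4 mm above the origin; x and y run along its sides, y along the row.
- rack: grey fixed rack, 380 mm long (y), origin under its middle. Heads stand near x = 0 on a floor 10 mm above the origin, open in front (-x, towards the robot) to x = -58 mm. A rear lip all along it, front edge at x = +20 mm, 23 to 28 mm above the origin, overhangs each flange by 7 to 13 mm: slide a head 20 to 25 mm to -x, then lift. Rear wall at x = 38 mm; end cheeks 14 mm above the floor.
- tin: closed round metal tin with a paper label, loose, 72 mm across and 75 mm tall, origin at the centre of its underside; stands beside the work on the bench and stays there.
Things that resemble listed ones, but are neither listed nor needed, are in the scene too. Leave any orange or purple look-alike of the head_red alone.

How it is judged:
At the end, for the whole second after the job is handed in: Each head stands in the nest of its colour: centre within 13 mm of the nest's centre, underside on the nest floor (1 to 7 mm above the nest's origin), within 0.06 rad of upright, at rest (under 20 mm/s); the tin is within 30 mm of where it started (horizontal distance between head_red and nest_red below 0.013 m and z of head_red in the frame of nest_red between 0.001 and 0.007 m and angle between each of head_red, head_blue, head_yellow, head_green's own z axis and vertical below 0.06 rad and linear speed of each of head_red, head_blue, head_yellow, head_green below 0.02 m/s and horizontal distance between head_blue and nest_blue below 0.013 m and z of head_blue in the frame of nest_blue between 0.001 and 0.007 m and horizontal distance between head_yellow and nest_yellow below 0.013 m and z of head_yellow in the frame of nest_yellow between 0.001 and 0.007 m and horizontal distance between head_green and nest_green below 0.013 m and z of head_green in the frame of nest_green between 0.001 and 0.007 m and distance of tin from where it was at the start of the episode below 0.03 m); the robot touches nothing.
It fails at once if a head is tipped over (more than 45 degrees) (angle between any of head_red, head_blue, head_yellow, head_green's own z axis and vertical above 0.8 rad).
It fails at once if a head is dropped (faster than 0.8 m/s, a fall of about 3 cm, while no finger touches it) ((linear speed of head_red above 0.8 m/s and contact force between the fingers and head_red below 0.05 N) or (linear speed of head_blue above 0.8 m/s and contact force between the fingers and head_blue below 0.05 N) or (linear speed of head_yellow above 0.8 m/s and contact force between the fingers and head_yellow below 0.05 N) or (linear speed of head_green above 0.8 m/s and contact force between the fingers and head_green below 0.05 N)).
It fails at once if the tin is moved by more than 3 cm (distance of tin from where it was at the start of the episode above 0.03 m).
It also fails if it takes over 99 s, if anything falls off the work surface, if the arm or the gripper's body presses on something with over 40 N, if the wrist force passes 120 N, or if a joint passes its speed limit or range.

ROBOT

A 6-joint arm with a two-finger parallel gripper is mounted at the origin on the work surface. World frame = base frame: x ahead of the robot, y to its left, z up, the work surface at z = 0. Lengths are in m, angles in rad, forces in N, time in s.
With the tool pointing down it reaches from about 0.375 to 0.9 m from the base axis. Payload 3.1 kg.
Tool frame: the origin (TCP) lies at the very end of the fingers, on their centre line; the grasp point (between the pads) lies 19 mm behind it; z points along the fingers, y is the line along which they close (so a half turn about z gives the same grasp; the last joint's range is limited). The gripper opens to 87 mm and grips with 3 to 60 N. Pads are 19 mm wide; open, the fingers measure 117 mm over their backs; the gripper's body (75 mm by 190 mm) begins 51 mm behind the grasp point.
Start: joints at [-1.371, 0.527, 1.433, -0, 1.181, -0.178], TCP at [0.231, -0.581, 0.2] pointing down, gripper open.
Joint ranges: [-3.08, 3.08], [-0.75, 2.2], [0.22, 2.44], [-1.43, 4.57], [0, 2.65], [-2.85, 2.85]. Speed limits (rad/s): [2.79, 2.79, 3.14, 3.14, 3.14, 3.14].

INTERFACE

Orientations are given as a unit quaternion [x, y, z, w].
In Python, from rig import robot gives the robot as it stands. The module is installed in compiled form; this text tells all that it offers.
- The arm moves only by the tool servo_tool, never from a script. Its argument "rows" is one flat list of numbers, 5 for each row, row after row: the closure, from -1 (fully open) to 1 (shut), so that 0 is half open, then the shift along the tool's x, y, z in m, then the turn about the tool's z in degrees. A call has 1 to 5 rows; each row shifts and turns the commanded pose from where the row before left it, along the tool's axes as they then stand; what a row does not reach is not made up. A row lasts 1/12 s, in which the tool goes at most 41.7 mm and 7.16 degrees, less where a joint would pass 70% of its speed; a pose out of reach is approached as far as the arm can. A call with a gripper value outside its range is refused whole. The fingers move at their own pace and stop on an object; "newtons" is the grip in N (left out, the last holds). Time passes only in rows, so rows that do not move let the fingers close. It gives the time, the measured TCP pose, the force, the opening and the grip force at its end, in the units of the state.
- robot.get_obs(): the state, without advancing time (a new reading comes with each control period).
- robot.camera(name): name is "scene" or "top" or "wrist"; returns a dict with "pixels" (400x640x3 uint8, red, green, blue), "intrinsics" (3x3 intrinsics, pixels), "rvec" (rotation vector, rad) and "tvec" (3), from world to camera coordinates, as OpenCV has them; the wrist camera has in their place "mount" (4x4, takes a point from camera to tool coordinates, whose origin is the TCP and whose axes are the flange's). Camera axes: x right, y down, z forward; pixel columns grow to the right and rows downward; lengths in m; the calibration is good to about 2 mm. A picture is of the moment at which its call begins: read the wrist's pose just before it. There is no depth.
- robot.hand_in(): hands the job in; it is judged then, once.
Trained networks look in a picture, given as the dict that the camera call returned (one of the last four; its "shot" number tells which), for a name from the list of things; names that differ only in an ending like _2 or _b are one class to them, and where a whole thing is asked for, a point or a joint stands for the part that bears it (a point fixed in the world has none). Each returns a list of dicts, best first, with "score" (0 to 1); they miss things now and then, are a little off and sometimes report something else, mostly with a low value. They report only what shows in the picture. A call takes as long as a camera call. They do not tell look-alikes from the thing itself.
- robot.spot_in(picture, query): "at" ([x, y, z] in m, in world coordinates, good to about 4 mm: the middle of the surface that is visible of it).
- robot.outline_of(picture, query): "region" (400x640 bool, what is visible of it).
- robot.place_of(picture, query): "at" ([x, y, z] in m, in world coordinates, good to about 4 mm: a listed point, or the origin of a listed thing).
The state is a dict: "time": time; "q": joint angles; "joint_velocities": joint speeds; "joint_torque": joint torques, N m; "position": TCP position; "tool_rot": TCP orientation; "ft_force": force on the tool from outside, world axes, zero at the start; "moment": the same for the moment, N m; "grip_width": finger opening in m; "grip_force": force on a finger pad.
Only numpy, scipy, OpenCV 4.12 (cv2) and the standard library are available. Lean on these libraries where they do the work, as an engineer would, in place of code of your own. Each camera call takes 0.05 s, during which the arm holds its last target. There are 200 camera calls.

## Working session

There is one attempt and no reset: what is moved stays moved. The work goes in short steps, Python scripts to look and compute and a tool call to move; the robot and the scene stay as the last step left them, time stands still between calls to the robot, and variables do not carry over. Pictures are saved under pics/ and viewed, at most 14 in all, crops included, and the job is handed in when it is done.

Besides the shell and the picture viewer there is one more tool, called after "Request:" by a JSON object that holds its "op" and its "data". servo_tool: Moves the arm, as the interface text tells. Its arguments: {"type":"object","properties":{"rows":{"type":"array","items":{"type":"number"}},"newtons":{"type":"number"}},"required":["rows"]}

```bash
mkdir -p pics
cat > h.py <<'E'
import numpy as np, cv2
from scipy.spatial.transform import Rotation as R
from rig import robot
def save(p,n): cv2.imwrite(f'pics/{n}.png',p['pixels'][:,:,::-1])
names=['head_red','head_blue','head_yellow','head_green','nest_red','nest_blue','nest_yellow','nest_green','rack','tin']
E
python3 - <<'E'
from h import *
o=robot.get_obs(); print(o['time'],o['position'],o['tool_rot'],o['grip_width'],R.from_quat(o['tool_rot']).as_matrix().round(3))
for c in ['top','scene']:
    p=robot.camera(c); save(p,c)
    for n in names:
        print(c,n,[(np.round(d['at'],4).tolist(),round(d['score'],2)) for d in robot.place_of(p,n)[:3]])
print(robot.get_obs()['time'])
E
```

```text
0.0 [ 0.23100438 -0.57990928  0.19907683] [ 9.82114862e-01  1.88279662e-01 -1.22115196e-05 -1.08052453e-03] 0.08706948801945726 [[ 0.929  0.37  -0.   ]
 [ 0.37  -0.929  0.002]
 [ 0.    -0.002 -1.   ]]
top head_red [([0.7834, 0.1107, -0.0016], 0.85), ([0.644, 0.033, 0.0119], 0.81), ([0.772, -0.1604, 0.0013], 0.67)]
top head_blue [([0.6658, 0.2073, 0.0071], 0.77)]
top head_yellow [([0.6325, -0.0452, 0.0112], 0.9)]
top head_green [([0.6513, 0.1189, 0.0113], 0.79)]
top nest_red [([0.4814, -0.0724, 0.003], 0.6)]
top nest_blue [([0.4581, 0.1828, 0.009], 0.63)]
top nest_yellow [([0.4664, 0.1007, 0.0071], 0.64)]
top nest_green [([0.4702, 0.0144, 0.0056], 0.82)]
top rack [([0.6521, 0.077, -0.0014], 0.76), ([0.4713, 0.0151, 0.0053], 0.5)]
top tin [([0.5503, 0.3909, 0.0031], 0.69)]
scene head_red [([0.6463, 0.0361, 0.0075], 0.8), ([0.6602, 0.1191, 0.0068], 0.67), ([0.7835, 0.1147, 0.0014], 0.65)]
scene head_blue [([0.6614, 0.2004, 0.0106], 0.65), ([0.6343, -0.0483, 0.0058], 0.36)]
scene head_yellow [([0.6356, -0.0459, 0.0059], 0.63), ([0.47, 0.0132, 0.0065], 0.4)]
scene head_green [([0.659, 0.1213, 0.007], 0.79)]
scene nest_red [([0.4731, -0.0697, 0.0091], 0.57)]
scene nest_blue [([0.4561, 0.1812, 0.0029], 0.86), ([0.6335, -0.0471, 0.0083], 0.22)]
scene nest_yellow [([0.4657, 0.103, 0.0051], 0.73)]
scene nest_green [([0.4709, 0.0141, 0.0054], 0.95), ([0.477, -0.0713, 0.0069], 0.44), ([0.6569, 0.1214, 0.01], 0.43)]
scene rack [([0.6541, 0.0773, -0.0022], 0.82)]
scene tin [([0.5504, 0.3914, -0.0006], 0.86)]
1.1
```

View pics/top.png

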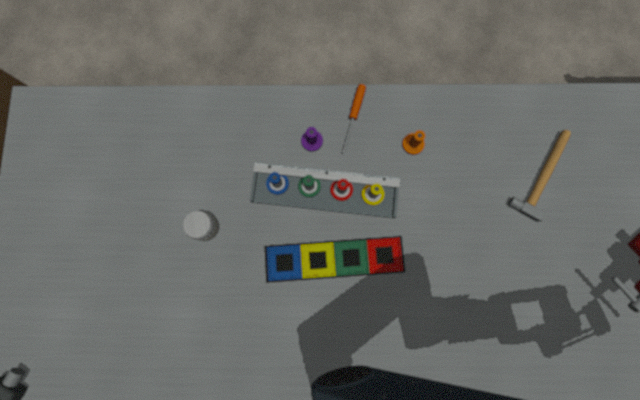

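View pics/scene.png

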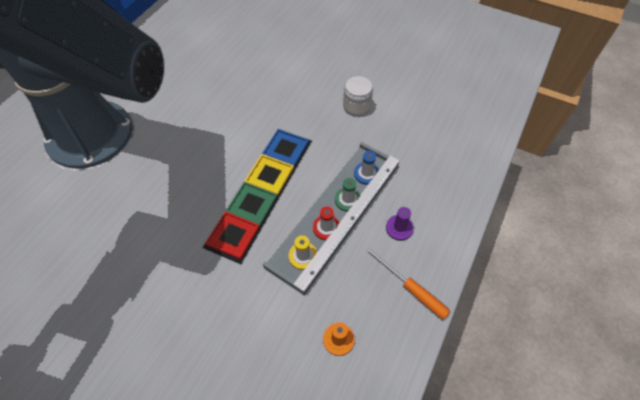

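The top view shows the heads from left to right: blue (277,182), green (309,185), red (341,189), yellow (373,194). The nests are blue (284,262), yellow (318,260), green (351,257), red (386,255). The orange and purple look-alikes stand behind the rack, and the tin is at (198,224). The networks agree with this, apart from the low-ranked head_red duplicates. I'll fit the rows and write a move planner.

```bash
cat >> h.py <<'E'
def lattice(pts,order,names):
    """fit row: centre + k*0.085*(dir); order=index along the row; returns centre positions and yaw of row's y axis"""
    k=(np.array(order)-1.5)*.085; P=np.array(pts)[:,:2]; c=P.mean(0)
    d=((P-c)*k[:,None]).sum(0); a=np.arctan2(-d[0],d[1]); u=np.array([-np.sin(a),np.cos(a)])
    F=c+k[:,None]*u
    return {n:f for n,f in zip(names,F)},np.degrees(a),P-F
def plan(target,yaw,src=None):
    """tool-down target [x,y,z], yaw (deg) of tool x; print tool-frame shift and turn from the present pose (or src pose (xyz,yaw))"""
    if src is None:
        o=robot.get_obs(); M=R.from_quat(o['tool_rot']).as_matrix(); p=o['position']; y0=np.degrees(np.arctan2(M[1,0],M[0,0]))
    else:
        p,y0=src; 
    c,s=np.cos(np.radians(y0)),np.sin(np.radians(y0))
    M=np.array([[c,s,0],[s,-c,0],[0,0,-1]])
    d=M.T@(np.array(target)-p); print('shift mm',(d*1000).round(1),'turn',round(y0-yaw,2)); return d
E
python3 - <<'E'
from h import *
H={'head_red':[(.644,.033),(.6463,.0361)],'head_blue':[(.6658,.2073),(.6614,.2004)],'head_yellow':[(.6325,-.0452),(.6356,-.0459)],'head_green':[(.6513,.1189),(.659,.1213)]}
N={'nest_red':[(.4814,-.0724),(.4731,-.0697)],'nest_blue':[(.4581,.1828),(.4561,.1812)],'nest_yellow':[(.4664,.1007),(.4657,.103)],'nest_green':[(.4702,.0144),(.4709,.0141)]}
for D,o in [(H,[1,3,0,2]),(N,[0,3,2,1])]:
    F,a,r=lattice([np.mean(v,0) for v in D.values()],o,list(D)); print({k:v.round(4) for k,v in F.items()},a,(r*1000).round(1))
m=robot.camera('wrist'); print(m['mount'].round(3),m['intrinsics'])
plan([.58,.0,.3],-7)
E
```

```text
{'head_red': array([0.6445, 0.036 ]), 'head_blue': array([0.6645, 0.2049]), 'head_yellow': array([ 0.6345, -0.0484]), 'head_green': array([0.6545, 0.1204])} -6.74791159100559 [[ 0.7 -1.5]
 [-0.9 -1. ]
 [-0.5  2.8]
 [ 0.7 -0.3]]
{'nest_red': array([ 0.4775, -0.0704]), 'nest_blue': array([0.458 , 0.1839]), 'nest_yellow': array([0.4645, 0.0991]), 'nest_green': array([0.471 , 0.0144])} 4.3862865349536335 [[-0.2 -0.7]
 [-0.9 -1.9]
 [ 1.6  2.7]
 [-0.4 -0.1]]
[[-0.    -0.961 -0.275  0.074]
 [ 1.    -0.001  0.001  0.   ]
 [-0.001 -0.275  0.961 -0.184]
 [ 0.     0.     0.     1.   ]] [[306.66327001   0.         316.30842887]
 [  0.         306.66327001 197.14223256]
 [  0.           0.           1.        ]]
shift mm [ 538.8 -410.5 -100. ] turn 28.7
```

Request:
{"op": "servo_tool", "data": {"rows": [-1,0.028,-0.0233,-0.005,0,-1,0.028,-0.0233,-0.005,0,-1,0.028,-0.0233,-0.005,0,-1,0.028,-0.0233,-0.005,0,-1,0.028,-0.0233,-0.005,0]}}

```text
time: 1.57
position: [0.3186, -0.4192, 0.2253]
tool_rot: [0.982, 0.188, 0.0, 0.0]
ft_force: [0.1, -0.3, -0.2]
grip_width: 0.0872
grip_force: 0.0
```

Request:
{"op": "servo_tool", "data": {"rows": [-1,0.028,-0.0233,-0.005,0,-1,0.028,-0.0233,-0.005,0,-1,0.028,-0.0233,-0.005,0,-1,0.028,-0.0233,-0.005,0,-1,0.028,-0.0233,-0.005,0]}}

```text
time: 1.98
position: [0.4057, -0.2591, 0.2505]
tool_rot: [0.982, 0.188, 0.0, 0.0]
ft_force: [0.0, -0.2, -0.6]
grip_width: 0.087
grip_force: 0.0
```

Request:
{"op": "servo_tool", "data": {"rows": [-1,0.028,-0.0233,-0.005,0,-1,0.028,-0.0233,-0.005,0,-1,0.028,-0.0233,-0.005,0,-1,0.028,-0.0233,-0.005,0,-1,0.028,-0.0233,-0.005,0]}}

```text
time: 2.4
position: [0.4927, -0.0989, 0.2756]
tool_rot: [0.982, 0.188, 0.0, 0.0]
ft_force: [1.0, -1.6, 1.1]
grip_width: 0.0873
grip_force: 0.0
```

Request:
{"op": "servo_tool", "data": {"rows": [-1,0.028,-0.0233,-0.005,0,-1,0.028,-0.0233,-0.005,0,-1,0.028,-0.0233,-0.005,0,-1,0.028,-0.0233,-0.005,0,-1,0.028,-0.0233,-0.005,0]}}

```text
time: 2.82
position: [0.5796, 0.0613, 0.3005]
tool_rot: [0.982, 0.188, 0.0, 0.0]
ft_force: [0.2, -0.7, 1.2]
grip_width: 0.087
grip_force: 0.0
```

Request:
{"op": "servo_tool", "data": {"rows": [0,0,0,0,7.1,0,0,0,0,7.1,0,0,0,0,7.1,0,0,0,0,7.1,0,0,0,0,0]}}

```text
time: 3.23
position: [0.5791, 0.0596, 0.3]
tool_rot: [0.998, -0.059, -0.0, 0.0]
ft_force: [0.4, -0.8, 1.0]
grip_width: 0.0615
grip_force: 0.0
```

Run:
```python
from h import *
o=robot.get_obs(); p=robot.camera('wrist'); save(p,'w1'); print(o['position'],o['time'])
M=R.from_quat(o['tool_rot']).as_matrix(); print(np.degrees(np.arctan2(M[1,0],M[0,0])),o['grip_width'])
T=np.eye(4);T[:3,:3]=M;T[:3,3]=o['position']
np.savez('w1.npz',T=T@p['mount'],K=p['intrinsics'],px=p['pixels'])
P={}
for n in names:
    r=robot.place_of(p,n); print(n,[(np.round(d['at'],4).tolist(),round(d['score'],2)) for d in r[:2]])
```

```text
[0.57907899 0.05961487 0.30001071] 3.2333
-6.792571774804498 0.0615212805322768
head_red [([0.7724, -0.1638, -0.0003], 0.9), ([0.783, 0.1133, 0.0018], 0.75)]
head_blue [([0.6654, 0.2025, 0.0096], 0.86)]
head_yellow [([0.6311, -0.0493, 0.0105], 0.96)]
head_green [([0.6565, 0.1212, 0.0099], 0.87)]
nest_red [([0.4705, -0.0732, 0.0087], 0.9)]
nest_blue [([0.4581, 0.185, 0.0048], 0.74)]
nest_yellow [([0.4646, 0.0998, 0.0069], 0.78)]
nest_green [([0.4675, 0.0165, 0.0037], 0.56), ([0.4596, 0.0998, 0.0054], 0.55)]
rack [([0.6539, 0.0816, -0.0001], 0.57), ([0.6576, 0.1181, 0.0119], 0.21)]
tin [([0.5476, 0.3916, -0.0041], 0.75)]
```

View pics/w1.png

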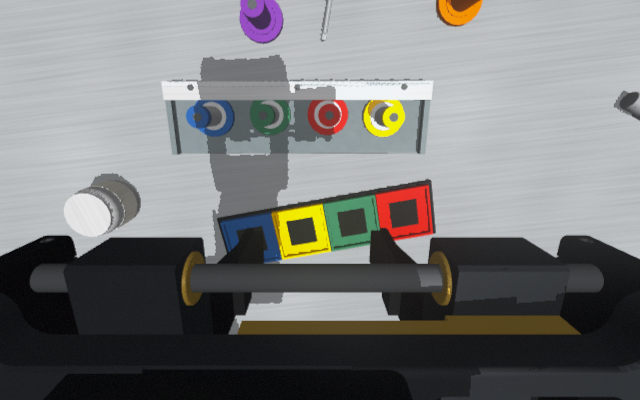

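The wrist view shows the caps at blue (198,117), green (270,114), red (328,114), yellow (391,117). The nest pads are red (403,213), green (352,222), yellow (302,231), and blue at (250,240) is half hidden. I'll back-project these points.

Run:
```python
from h import *
d=np.load('w1.npz');T,K,px=d['T'],d['K'],d['px']
def bp(u,v,z):
    r=T[:3,:3]@np.linalg.inv(K)@[u,v,1]; return T[:3,3]+r*(z-T[2,3])/r[2]
g=px.max(2).astype(int)
N=[]
for n,(u,v) in dict(red=(403,213),green=(352,222),yellow=(302,231)).items():
    m=np.zeros(g.shape,np.uint8); m[v-22:v+22,u-22:u+22]=(g[v-22:v+22,u-22:u+22]<55)
    k,l,s,c=cv2.connectedComponentsWithStats(m); i=l[v,u]; q=bp(*c[i],.008)
    print(n,s[i],q.round(4)); N.append(q)
F,a,r=lattice([N[0],N[1],N[2],N[2]+(N[2]-N[0])/2],[0,1,2,3],['red','green','yellow','blue']);print(F,a,(r*1000).round(1))
for n,(u,v) in dict(blue=(198,117),green=(270,114),red=(328,114),yellow=(391,117)).items(): print(n,bp(u,v,.08).round(4))
crop=cv2.resize(px[80:160,160:440],(784,224),interpolation=cv2.INTER_CUBIC); cv2.imwrite('pics/c1.png',crop[:,:,::-1])
```

```text
red [     0      0    640    400 255959] [0.5131 0.0611 0.008 ]
green [     0      0    640    400 255958] [0.5131 0.0611 0.008 ]
yellow [     0      0    640    400 255993] [0.5131 0.0611 0.008 ]
{'red': array([0.57660705, 0.17162734]), 'green': array([0.5342509 , 0.09793231]), 'yellow': array([0.49189475, 0.02423729]), 'blue': array([ 0.44953861, -0.04945774])} 150.1119051714643 [[ -63.5 -110.5]
 [ -21.2  -36.8]
 [  21.2   36.8]
 [  63.5  110.5]]
blue [0.6615 0.2004 0.08  ]
green [0.6542 0.1087 0.08  ]
red [0.6455 0.0355 0.08  ]
yellow [ 0.6323 -0.0438  0.08  ]
```

View pics/c1.png

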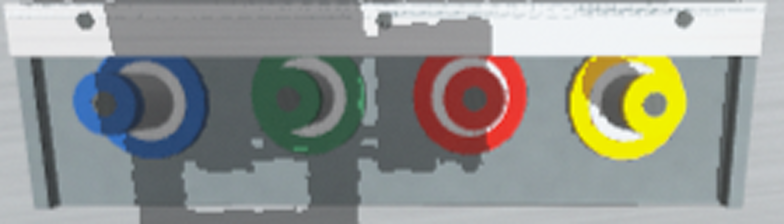

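The crop puts the cap centres at blue (197.5,116.4), green (262.9,114.6), red (329.3,114.6), yellow (393.9,116.8). I'll redo the back-projection with a higher pad threshold.

Run:
```python
from h import *
d=np.load('w1.npz');T,K,px=d['T'],d['K'],d['px']
def bp(u,v,z):
    r=T[:3,:3]@np.linalg.inv(K)@[u,v,1]; return T[:3,3]+r*(z-T[2,3])/r[2]
hsv=cv2.cvtColor(px,cv2.COLOR_RGB2HSV); print(px[213,403],px[222,352],px[200,390])
N=[]
for n,(u,v) in dict(red=(403,213),green=(352,222),yellow=(302,231)).items():
    m=np.zeros(px.shape[:2],np.uint8); m[v-19:v+19,u-19:u+19]=(np.abs(px[v-19:v+19,u-19:u+19].astype(int)-px[v,u])).max(2)<22
    k,l,s,c=cv2.connectedComponentsWithStats(m); i=l[v,u]; q=bp(*c[i],.008)
    print(n,s[i],c[i],q.round(4)); N.append(q)
F,a,r=lattice([N[0],N[1],N[2],N[2]+(N[2]-N[0])/2],[0,1,2,3],['red','green','yellow','blue']);print(F,a,(r*1000).round(1))
C=[bp(u,v,.08) for u,v in [(393.9,116.8),(329.3,114.6),(262.9,114.6),(197.5,116.4)]]
F,a,r=lattice(C,[0,1,2,3],['yellow','red','green','blue']);print(np.round(C,4),F,a,(r*1000).round(1))
plan([F['yellow'][0],F['yellow'][1],.2],-6.8)
```

```text
[58 54 51] [58 58 52] [236  51  40]
red [390 200  28  27 612] [403.1879085  212.96078431] [ 0.4739 -0.0724  0.008 ]
green [338 209  29  27 625] [351.984  222.0032] [0.4682 0.0123 0.008 ]
yellow [287 218  29  27 581] [301.18760757 230.83648881] [0.4626 0.0977 0.008 ]
{'red': array([ 0.47386418, -0.0721482 ]), 'green': array([0.46824587, 0.01266592]), 'yellow': array([0.46262756, 0.09748004]), 'blue': array([0.45700925, 0.18229415])} 3.789887358279778 [[ 0.1 -0.2]
 [-0.1 -0.4]
 [ 0.   0.2]
 [-0.   0.4]]
[[ 0.6321 -0.0475  0.08  ]
 [ 0.6445  0.034   0.08  ]
 [ 0.6546  0.1178  0.08  ]
 [ 0.6623  0.2008  0.08  ]] {'yellow': array([ 0.632983 , -0.0502852]), 'red': array([0.64322556, 0.03409542]), 'green': array([0.65346811, 0.11847605]), 'blue': array([0.66371066, 0.20285668])} -6.920994073740584 [[-0.9  2.8]
 [ 1.3 -0.1]
 [ 1.1 -0.7]
 [-1.5 -2. ]]
shift mm [ 66.3 102.6 100. ] turn 0.12
```

Nest pads and head caps both fit an 85 mm row to about 3 mm. I'll start with yellow: line up above it, then descend.

Request:
{"op": "servo_tool", "data": {"rows": [-0.25,0.0132,0.02,0.02,0,-0.25,0.0132,0.02,0.02,0,-0.25,0.0132,0.02,0.02,0,-0.25,0.0132,0.02,0.02,0,-0.25,0.0132,0.02,0.02,0], "newtons": 25}}

```text
time: 4.2
position: [0.6335, -0.0485, 0.1992]
tool_rot: [0.998, -0.058, 0.0, 0.0]
ft_force: [0.2, -0.3, 0.6]
grip_width: 0.0541
grip_force: 0.0
```

Request:
{"op": "servo_tool", "data": {"rows": [-0.25,0,0,0.03,0,-0.25,0,0,0.03,0,-0.25,0,0,0.02,0,-0.25,0,0,0,0,-0.25,0,0,0,0]}}

```text
time: 4.62
position: [0.6324, -0.0475, 0.1191]
tool_rot: [0.998, -0.058, -0.001, -0.0]
ft_force: [1.3, -0.2, 0.3]
grip_width: 0.0544
grip_force: 0.0
```

Run:
```python
from h import *
o=robot.get_obs(); p=robot.camera('wrist'); save(p,'w2'); print(o['position'],o['time'],o['grip_width'])
plan([.633,-.048,.035],-6.8)
for n in ['head_yellow','head_red']: print([(np.round(d['at'],4).tolist(),round(d['score'],2)) for d in robot.place_of(p,n)[:2]])
```

```text
[ 0.63235567 -0.04752554  0.11906728] 4.6167 0.05435154564656479
shift mm [-0.7  0.4 85.7] turn 0.11
[([0.6313, -0.0456, 0.0104], 0.59), ([0.6643, 0.201, 0.0101], 0.24)]
[([0.7825, 0.1118, -0.0013], 0.71), ([0.7751, -0.1617, 0.0003], 0.66)]
```

View pics/w2.png

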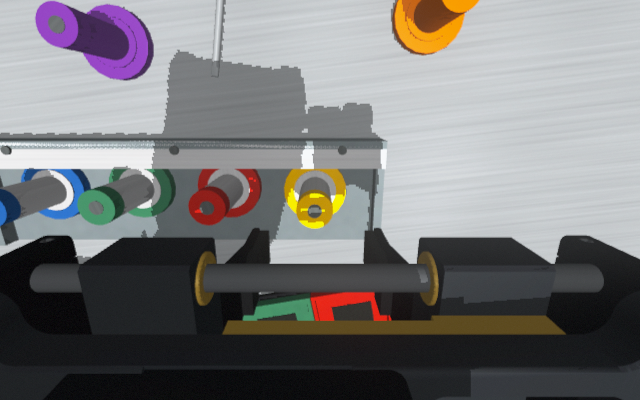

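The yellow cap at (314,211) is centred between the fingers and within 1 mm fore-aft. I'll descend, close, slide and lift.

Request:
{"op": "servo_tool", "data": {"rows": [-0.25,0,0,0.03,0,-0.25,0,0,0.025,0,-0.25,0,0,0.02,0,-0.25,0,0,0.009,0,-0.25,0,0,0,0]}}

```text
time: 5.18
position: [0.6325, -0.0474, 0.0354]
tool_rot: [0.998, -0.058, -0.001, -0.0]
ft_force: [0.5, -0.0, 0.5]
grip_width: 0.0546
grip_force: 0.0
```

Request:
{"op": "servo_tool", "data": {"rows": [1,0,0,0,0,1,0,0,0,0,1,0,0,0,0,1,0,0,0,0,1,0,0,0,0]}}

```text
time: 5.6
position: [0.6337, -0.0475, 0.0372]
tool_rot: [0.998, -0.059, 0.001, -0.0]
ft_force: [1.6, 1.1, 0.8]
grip_width: 0.0293
grip_force: 0.8
```

Request:
{"op": "servo_tool", "data": {"rows": [1,0,0,0,0,1,0,0,0,0,1,0,0,0,0]}}

```text
time: 5.85
position: [0.6337, -0.0475, 0.037]
tool_rot: [0.998, -0.058, 0.001, -0.0]
ft_force: [1.0, 2.0, 6.4]
grip_width: 0.027
grip_force: 25.0
```

Request:
{"op": "servo_tool", "data": {"rows": [1,-0.004,0,0,0,1,-0.006,0,0,0,1,-0.006,0,0,0,1,-0.006,0,0,0,1,-0.003,0,0,0]}}

```text
time: 6.27
position: [0.6097, -0.0453, 0.0372]
tool_rot: [0.998, -0.059, 0.002, 0.001]
ft_force: [6.2, 0.8, 8.3]
grip_width: 0.0275
grip_force: 25.0
```

Request:
{"op": "servo_tool", "data": {"rows": [1,0,0,0,0,1,0,0,-0.01,0,1,0,0,-0.02,0,1,0,0,-0.02,0,1,0,0,-0.01,0]}}

```text
time: 6.68
position: [0.6065, -0.0444, 0.0968]
tool_rot: [0.998, -0.058, -0.002, -0.0]
ft_force: [0.5, -0.5, -1.7]
grip_width: 0.0274
grip_force: 25.0
```

Run:
```python
from h import *
plan([.463,.098,.095],4)
```

```text
shift mm [-159.1 -124.8    1.8] turn -10.69
```

Request:
{"op": "servo_tool", "data": {"rows": [1,-0.0265,-0.0208,0,0,1,-0.0265,-0.0208,0,0,1,-0.0265,-0.0208,0,0,1,-0.0265,-0.0208,0,0,1,-0.0265,-0.0208,0,0]}}

```text
time: 7.1
position: [0.4852, 0.0749, 0.0953]
tool_rot: [0.998, -0.059, -0.002, 0.0]
ft_force: [1.4, -0.2, -2.3]
grip_width: 0.0272
grip_force: 25.0
```

Request:
{"op": "servo_tool", "data": {"rows": [1,-0.0265,-0.0208,0,0,1,0,0,0,-3.6,1,0,0,0,-3.6,1,0,0,0,-3.5,1,0,0,0,0]}}

```text
time: 7.52
position: [0.4628, 0.098, 0.0955]
tool_rot: [0.999, 0.036, -0.002, -0.0]
ft_force: [0.4, -0.5, -2.1]
grip_width: 0.0274
grip_force: 25.0
```

Run:
```python
from h import *
plan([.463,.098,.035],4)
o=robot.get_obs(); p=robot.camera('scene'); save(p,'s2')
cv2.imwrite('pics/s2c.png',cv2.resize(p['pixels'][100:300,180:440],None,fx=2.5,fy=2.5)[:,:,::-1])
w=robot.camera('wrist')
for n in names[:8]:
    for q in (p,w): print(n,[(np.round(d['at'],4).tolist(),round(d['score'],2)) for d in robot.place_of(q,n)[:1]])
```

```text
shift mm [ 0.2  0.  60.5] turn 0.11
head_red [([0.773, -0.1591, -0.0052], 0.95)]
head_red []
head_blue [([0.6579, 0.2032, 0.012], 0.87)]
head_blue []
head_yellow [([0.4622, 0.0973, 0.0676], 0.8)]
head_yellow [([0.4633, 0.0952, 0.0701], 0.84)]
head_green [([0.6586, 0.1197, 0.0071], 0.78)]
head_green []
nest_red [([0.474, -0.072, 0.0073], 0.83)]
nest_red [([0.4736, -0.0728, 0.009], 0.65)]
nest_blue [([0.4569, 0.1814, 0.0052], 0.69)]
nest_blue [([0.4599, 0.1838, 0.0066], 0.93)]
nest_yellow [([0.4669, 0.1007, 0.0069], 0.65)]
nest_yellow [([0.4648, 0.099, 0.0053], 0.88)]
nest_green [([0.471, 0.0135, 0.006], 0.91)]
nest_green [([0.4692, 0.0133, 0.0062], 0.94)]
```

View pics/s2c.png

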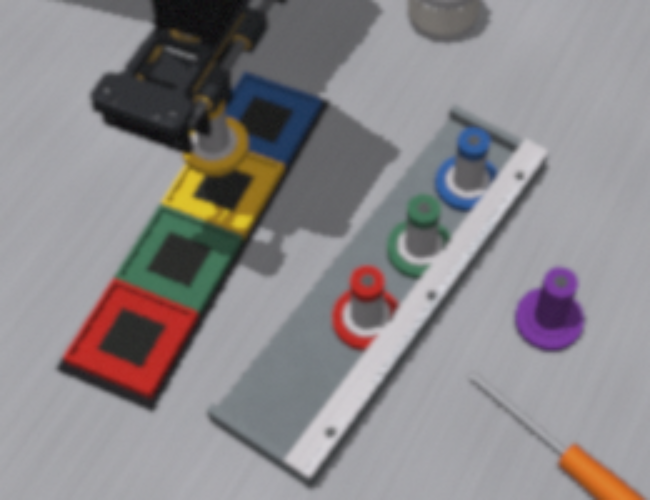

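The crop shows the yellow head hanging upright over its yellow nest, and the other three heads undisturbed in the rack. I'll lower it and feel for the floor.

Request:
{"op": "servo_tool", "data": {"rows": [1,0,0,0.025,0,1,0,0,0.02,0,1,0,0,0.008,0,1,0,0,0.002,0,1,0,0,0,0]}}

```text
time: 8.83
position: [0.4646, 0.0978, 0.0407]
tool_rot: [0.999, 0.035, -0.001, -0.0]
ft_force: [0.3, -0.1, -2.2]
grip_width: 0.0271
grip_force: 25.0
```

Request:
{"op": "servo_tool", "data": {"rows": [1,0,0,0.001,0,1,0,0,0.001,0,1,0,0,0,0]}}

```text
time: 9.08
position: [0.4654, 0.0978, 0.0397]
tool_rot: [0.999, 0.035, 0.001, 0.0]
ft_force: [-0.1, 0.6, -2.5]
grip_width: 0.0272
grip_force: 25.0
```

Request:
{"op": "servo_tool", "data": {"rows": [1,0,0,0.001,0,1,0,0,0.001,0,1,0,0,0,0]}}

```text
time: 9.33
position: [0.4649, 0.0978, 0.0372]
tool_rot: [0.999, 0.035, 0.0, 0.0]
ft_force: [1.0, 0.0, -3.5]
grip_width: 0.0274
grip_force: 25.0
```

Request:
{"op": "servo_tool", "data": {"rows": [1,0,0,0.001,0,1,0,0,0.001,0,1,0,0,0,0]}}

```text
time: 9.58
position: [0.465, 0.0978, 0.0369]
tool_rot: [0.999, 0.035, 0.001, 0.0]
ft_force: [-3.7, -0.3, 14.3]
grip_width: 0.0273
grip_force: 25.0
```

Request:
{"op": "servo_tool", "data": {"rows": [1,0,0,0.001,0,1,0,0,0.001,0,1,0,0,0,0]}}

```text
time: 9.83
position: [0.4653, 0.0978, 0.0363]
tool_rot: [0.999, 0.035, 0.001, 0.0]
ft_force: [-4.3, -0.5, 27.1]
grip_width: 0.0274
grip_force: 25.0
```

Contact was at TCP z ≈ 0.037. Release and rise.

Request:
{"op": "servo_tool", "data": {"rows": [1,0,0,-0.002,0,-0.25,0,0,0,0,-0.25,0,0,0,0,-0.25,0,0,0,0,-0.25,0,0,0,0]}}

```text
time: 10.25
position: [0.4648, 0.0978, 0.0347]
tool_rot: [0.999, 0.035, -0.0, -0.0]
ft_force: [-0.0, 0.2, -0.1]
grip_width: 0.0464
grip_force: 0.0
```

Request:
{"op": "servo_tool", "data": {"rows": [-0.25,0,0,-0.01,0,-0.25,0,0,-0.025,0,-0.25,0,0,-0.03,0,-0.25,0,0,-0.03,0,-0.25,0,0,0,0]}}

```text
time: 10.67
position: [0.4685, 0.0978, 0.1342]
tool_rot: [0.999, 0.035, 0.005, 0.0]
ft_force: [0.3, 0.2, 0.6]
grip_width: 0.0542
grip_force: 0.0
```

Run:
```python
from h import *
plan([.644,.035,.125],-6.8)
w=robot.camera('wrist'); print([(np.round(d['at'],4).tolist(),round(d['score'],2)) for d in robot.place_of(w,'head_yellow')[:2]])
```

```text
shift mm [170.7  75.    9.2] turn 10.82
[([0.4617, 0.0944, 0.0096], 0.91)]
```

Request:
{"op": "servo_tool", "data": {"rows": [-0.25,0.035,0.015,0,0,-0.25,0.035,0.015,0,0,-0.25,0.035,0.015,0,0,-0.25,0.035,0.015,0,0,-0.25,0.034,0.015,0.009,0]}}

```text
time: 11.18
position: [0.6454, 0.0345, 0.1202]
tool_rot: [0.999, 0.035, -0.0, -0.0]
ft_force: [-0.5, 0.3, -0.2]
grip_width: 0.0544
grip_force: 0.0
```

Request:
{"op": "servo_tool", "data": {"rows": [-0.25,0,0,0,5.4,-0.25,0,0,0,5.4,-0.25,0,0,0,0,-0.25,0,0,0,0]}}

```text
time: 11.52
position: [0.6422, 0.0352, 0.1187]
tool_rot: [0.998, -0.058, -0.002, -0.0]
ft_force: [-0.4, 0.2, -0.0]
grip_width: 0.0544
grip_force: 0.0
```

```bash
cat >> h.py <<'E'
def wristshot(n):
    """picture + crop of the area ahead of the fingers, with a function back-projecting pixels into tool coordinates"""
    o=robot.get_obs(); p=robot.camera('wrist'); cv2.imwrite(f'pics/{n}.png',p['pixels'][120:300,120:520,::-1]); return o,p
def cap_tool(u,v,o,p,z=.08):
    r=p['mount'][:3,:3]@np.linalg.inv(p['intrinsics'])@[u,v,1]; t=p['mount'][:3,3]; h=o['position'][2]-z
    return t+r*(h-t[2])/r[2]
def cap(o,p,lo,hi,win=(150,260,230,400)):
    """centre of the saturated cap blob lowest in the picture within the window"""
    a,b,c,d=win; hsv=cv2.cvtColor(p['pixels'],cv2.COLOR_RGB2HSV)[a:b,c:d]
    m=cv2.inRange(hsv,(lo,110,40),(hi,255,255))
    if lo==0: m|=cv2.inRange(hsv,(172,110,40),(180,255,255))
    k,l,s,ce=cv2.connectedComponentsWithStats(m)
    for i in range(1,k):
        if s[i][4]>80: print('blob',s[i]+[c,a,0,0,0],(ce[i]+[c,a]).round(1),cap_tool(*(ce[i]+[c,a]),o,p).round(4))
E
python3 - <<'E'
from h import *
o,p=wristshot('w3'); plan([.644,.035,.035],-6.8); cap(o,p,0,8)
E
```

```text
shift mm [ 1.7  0.1 84.3] turn 0.14
blob [ 285  169   62   57 1795] [315.6 196.8] [0.011  0.0005 0.0387]
```

View pics/w3.png

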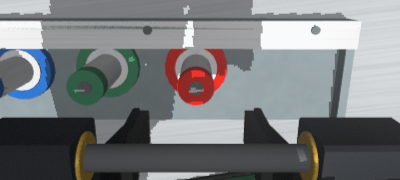

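The red cap at full-frame (316,208) is centred laterally and 2 mm ahead. Same sequence as for yellow.

Request:
{"op": "servo_tool", "data": {"rows": [-0.25,0.002,0,0.03,0,-0.25,0,0,0.025,0,-0.25,0,0,0.02,0,-0.25,0,0,0.007,0,-0.25,0,0,0,0]}}

```text
time: 11.98
position: [0.6434, 0.0353, 0.0368]
tool_rot: [0.998, -0.059, -0.003, -0.0]
ft_force: [0.8, 0.4, -0.1]
grip_width: 0.0542
grip_force: 0.0
```

Request:
{"op": "servo_tool", "data": {"rows": [1,0,0,0,0,1,0,0,0,0,1,0,0,0,0,1,0,0,0,0,1,0,0,0,0]}}

```text
time: 12.4
position: [0.6463, 0.0349, 0.0402]
tool_rot: [0.998, -0.059, 0.001, 0.0]
ft_force: [0.0, 0.7, 0.5]
grip_width: 0.0288
grip_force: 0.8
```

Request:
{"op": "servo_tool", "data": {"rows": [1,0,0,0,0,1,0,0,0,0,1,0,0,0,0]}}

```text
time: 12.65
position: [0.6463, 0.0351, 0.04]
tool_rot: [0.998, -0.059, 0.001, -0.0]
ft_force: [-0.1, 1.7, 5.5]
grip_width: 0.0274
grip_force: 25.0
```

Request:
{"op": "servo_tool", "data": {"rows": [1,-0.004,0,0,0,1,-0.006,0,0,0,1,-0.006,0,0,0,1,-0.006,0,0,0,1,-0.003,0,0,0]}}

```text
time: 13.07
position: [0.6222, 0.0376, 0.0402]
tool_rot: [0.998, -0.059, 0.002, 0.0]
ft_force: [3.3, -0.3, 1.3]
grip_width: 0.0273
grip_force: 25.0
```

Request:
{"op": "servo_tool", "data": {"rows": [1,0,0,0,0,1,0,0,-0.01,0,1,0,0,-0.02,0,1,0,0,-0.02,0,1,0,0,-0.01,0]}}

```text
time: 13.48
position: [0.619, 0.038, 0.0997]
tool_rot: [0.998, -0.059, -0.002, -0.0]
ft_force: [0.4, -0.3, -3.1]
grip_width: 0.0274
grip_force: 25.0
```

Run:
```python
from h import *
plan([.4745,-.072,.095],4)
```

```text
shift mm [-130.5  126.3    4.7] turn -10.79
```

Request:
{"op": "servo_tool", "data": {"rows": [1,-0.0261,0.0253,0,0,1,-0.0261,0.0253,0,0,1,-0.0261,0.0253,0,0,1,-0.0261,0.0253,0,0,1,-0.0261,0.0253,0,0]}}

```text
time: 13.9
position: [0.4727, -0.0721, 0.0984]
tool_rot: [0.998, -0.059, -0.002, -0.001]
ft_force: [1.0, -1.0, -2.7]
grip_width: 0.0268
grip_force: 25.0
```

Request:
{"op": "servo_tool", "data": {"rows": [1,0,0,0,-3.6,1,0,0,0.01,-3.6,1,0,0,0.015,-3.6,1,0,0,0.01,0,1,0,0,0,0]}}

```text
time: 14.32
position: [0.4729, -0.0713, 0.062]
tool_rot: [0.999, 0.035, -0.004, -0.002]
ft_force: [-0.1, 0.3, -2.2]
grip_width: 0.0267
grip_force: 25.0
```

Run:
```python
from h import *
plan([.4745,-.072,.04],4); w=robot.camera('wrist')
for n in ('head_red','nest_red','nest_green'): print(n,[(np.round(d['at'],4).tolist(),round(d['score'],2)) for d in robot.place_of(w,n)[:2]])
```

```text
shift mm [ 1.5  0.8 22. ] turn -0.02
head_red []
nest_red []
nest_green [([0.4672, 0.0149, 0.0068], 0.78)]
```

Request:
{"op": "servo_tool", "data": {"rows": [1,0.001,0.001,0.01,0,1,0,0,0.006,0,1,0,0,0.003,0,1,0,0,0.001,0,1,0,0,0,0]}}

```text
time: 14.93
position: [0.4769, -0.0731, 0.0435]
tool_rot: [0.999, 0.035, -0.001, -0.0]
ft_force: [-0.1, -0.4, -2.7]
grip_width: 0.0272
grip_force: 25.0
```

Request:
{"op": "servo_tool", "data": {"rows": [1,0,0,0.001,0,1,0,0,0.001,0,1,0,0,0,0]}}

```text
time: 15.18
position: [0.4774, -0.0733, 0.0421]
tool_rot: [0.999, 0.035, 0.0, 0.0]
ft_force: [-0.2, 0.1, -3.0]
grip_width: 0.027
grip_force: 25.0
```

Request:
{"op": "servo_tool", "data": {"rows": [1,-0.002,0,0.001,0,1,0,0,0.001,0,1,0,0,0,0]}}

```text
time: 15.43
position: [0.4749, -0.0733, 0.0401]
tool_rot: [0.999, 0.035, -0.0, -0.0]
ft_force: [-0.5, 0.5, -2.4]
grip_width: 0.0269
grip_force: 25.0
```

Request:
{"op": "servo_tool", "data": {"rows": [1,0,0,0.001,0,1,0,0,0.001,0,1,0,0,0,0]}}

```text
time: 15.68
position: [0.4747, -0.0736, 0.0397]
tool_rot: [0.999, 0.035, -0.0, 0.0]
ft_force: [-4.7, -1.9, 13.1]
grip_width: 0.0271
grip_force: 25.0
```

Contact again. Release, rise, and take a look.

Request:
{"op": "servo_tool", "data": {"rows": [1,0,0,-0.001,0,-0.25,0,0,0,0,-0.25,0,0,0,0,-0.25,0,0,0,0,-0.25,0,0,0,0]}}

```text
time: 16.1
position: [0.4756, -0.0735, 0.0389]
tool_rot: [0.999, 0.035, 0.0, 0.0]
ft_force: [0.2, 0.1, -0.6]
grip_width: 0.046
grip_force: 0.0
```

Request:
{"op": "servo_tool", "data": {"rows": [-0.25,0,0,-0.01,0,-0.25,0,0,-0.025,0,-0.25,0,0,-0.03,0,-0.25,0,0,-0.025,0,-0.25,0,0,0,0]}}

```text
time: 16.52
position: [0.4787, -0.0745, 0.1338]
tool_rot: [0.999, 0.035, 0.005, 0.002]
ft_force: [1.1, -0.1, -0.2]
grip_width: 0.0543
grip_force: 0.0
```

Run:
```python
from h import *
plan([.6545,.119,.12],-6.8)
p=robot.camera('scene'); save(p,'s3')
for n in names[:8]: print(n,[(np.round(d['at'],4).tolist(),round(d['score'],2)) for d in robot.place_of(p,n)[:3]])
cv2.imwrite('pics/s3c.png',cv2.resize(p['pixels'][100:300,180:440],None,fx=2.5,fy=2.5)[:,:,::-1])
```

```text
shift mm [ 189.  -180.7   13.8] turn 10.82
head_red [([0.7836, 0.1187, 0.003], 0.62), ([0.4737, -0.072, 0.0104], 0.58), ([0.7732, -0.1599, -0.0032], 0.56)]
head_blue [([0.6593, 0.2041, 0.011], 0.59), ([0.4638, 0.0952, 0.006], 0.2)]
head_yellow [([0.4655, 0.0963, 0.0109], 0.56), ([0.6528, 0.0794, 0.0003], 0.37)]
head_green [([0.6615, 0.1194, 0.0091], 0.77), ([0.471, 0.0151, 0.005], 0.33)]
nest_red [([0.4764, -0.0671, 0.0053], 0.69)]
nest_blue [([0.4568, 0.1832, 0.0024], 0.75), ([0.4707, 0.0141, 0.0065], 0.61)]
nest_yellow [([0.4705, 0.0996, 0.0077], 0.6)]
nest_green [([0.4687, 0.0128, 0.0086], 0.68), ([0.4759, -0.0681, 0.0078], 0.26)]
```

View pics/s3c.png

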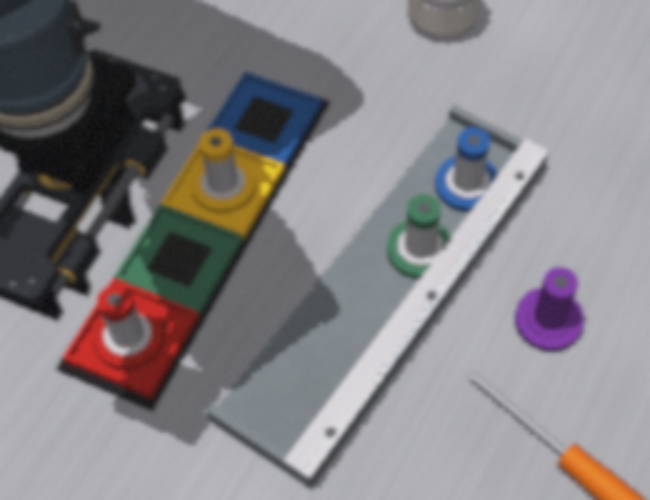

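The crop shows yellow and red standing upright inside their own rims. Green is next.

Request:
{"op": "servo_tool", "data": {"rows": [-0.25,0.0275,-0.0258,0,0,-0.25,0.0275,-0.0258,0,0,-0.25,0.0275,-0.0258,0,0,-0.25,0.0275,-0.0258,0,0,-0.25,0.0275,-0.0258,0,0]}}

```text
time: 17.38
position: [0.6041, 0.0663, 0.1283]
tool_rot: [0.999, 0.035, -0.001, -0.0]
ft_force: [0.1, -0.9, -0.3]
grip_width: 0.0545
grip_force: 0.0
```

Request:
{"op": "servo_tool", "data": {"rows": [-0.25,0.0275,-0.0258,0.005,0,-0.25,0.0275,-0.0258,0.008,0,-0.25,0,0,0,5.4,-0.25,0,0,0,5.4,-0.25,0,0,0,0]}}

```text
time: 17.8
position: [0.6543, 0.121, 0.1144]
tool_rot: [0.998, -0.059, -0.001, 0.0]
ft_force: [1.0, -0.1, 0.1]
grip_width: 0.0545
grip_force: 0.0
```

Run:
```python
from h import *
o,p=wristshot('w4'); plan([.6545,.119,.035],-6.8); cap(o,p,45,90)
```

```text
shift mm [ 0.6  1.5 79.7] turn 0.16
blob [287 186  47  43 491] [306.6 210.5] [ 0.0016 -0.0062  0.0344]
blob [336 190  13  23 152] [341.6 201.5] [0.0086 0.0199 0.0344]
```

View pics/w4.png

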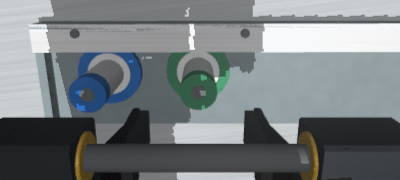

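Green's cap at full-frame (319,212) is about 2 mm off in +y and level in x.

Request:
{"op": "servo_tool", "data": {"rows": [-0.25,0,0.002,0.03,0,-0.25,0,0,0.025,0,-0.25,0,0,0.017,0,-0.25,0,0,0.006,0,-0.25,0,0,0,0]}}

```text
time: 18.27
position: [0.6527, 0.1177, 0.036]
tool_rot: [0.998, -0.059, -0.002, 0.0]
ft_force: [-0.6, 0.3, 0.9]
grip_width: 0.0542
grip_force: 0.0
```

Request:
{"op": "servo_tool", "data": {"rows": [1,0,0,0,0,1,0,0,0,0,1,0,0,0,0,1,0,0,0,0,1,0,0,0,0]}}

```text
time: 18.68
position: [0.6552, 0.1184, 0.0391]
tool_rot: [0.998, -0.059, 0.001, -0.0]
ft_force: [0.4, 1.4, 1.7]
grip_width: 0.0288
grip_force: 1.0
```

Request:
{"op": "servo_tool", "data": {"rows": [1,0,0,0,0,1,0,0,0,0,1,0,0,0,0]}}

```text
time: 18.93
position: [0.6552, 0.1185, 0.039]
tool_rot: [0.998, -0.059, 0.001, -0.0]
ft_force: [-0.5, 1.7, 5.3]
grip_width: 0.0274
grip_force: 25.0
```

Request:
{"op": "servo_tool", "data": {"rows": [1,-0.004,0,0,0,1,-0.006,0,0,0,1,-0.006,0,0,0,1,-0.006,0,0,0,1,-0.003,0,0,0]}}

```text
time: 19.35
position: [0.6304, 0.1211, 0.039]
tool_rot: [0.998, -0.059, 0.002, -0.0]
ft_force: [2.3, 0.2, 2.6]
grip_width: 0.0271
grip_force: 25.0
```

Request:
{"op": "servo_tool", "data": {"rows": [1,0,0,0,0,1,0,0,-0.01,0,1,0,0,-0.02,0,1,0,0,-0.02,0,1,0,0,-0.02,0]}}

```text
time: 19.77
position: [0.626, 0.1211, 0.1069]
tool_rot: [0.998, -0.059, -0.004, 0.0]
ft_force: [0.4, 0.3, -1.9]
grip_width: 0.0273
grip_force: 25.0
```

Run:
```python
from h import *
plan([.469,.0133,.105],4)
```

```text
shift mm [-143.1  125.6    1.9] turn -10.79
```

Request:
{"op": "servo_tool", "data": {"rows": [1,-0.0287,0.0251,0,0,1,-0.0287,0.0251,0,0,1,-0.0287,0.0251,0,0,1,-0.0287,0.0251,0,0,1,-0.0287,0.0251,0,0]}}

```text
time: 20.18
position: [0.4675, 0.0137, 0.1073]
tool_rot: [0.998, -0.059, -0.003, -0.0]
ft_force: [0.8, -1.8, -2.7]
grip_width: 0.0273
grip_force: 25.0
```

Request:
{"op": "servo_tool", "data": {"rows": [1,0,0,0,-3.6,1,0,0,0.01,-3.6,1,0,0,0.02,-3.6,1,0,0,0.015,0,1,0,0,0,0]}}

```text
time: 20.6
position: [0.4675, 0.0143, 0.0605]
tool_rot: [0.999, 0.035, -0.005, -0.001]
ft_force: [0.2, -0.5, -2.8]
grip_width: 0.0276
grip_force: 25.0
```

Request:
{"op": "servo_tool", "data": {"rows": [1,0,0,0,0,1,0,0,0,0,1,0,0,0,0]}}

```text
time: 20.85
position: [0.4724, 0.0136, 0.0636]
tool_rot: [0.999, 0.035, 0.0, 0.0]
ft_force: [0.1, -1.2, -2.9]
grip_width: 0.0272
grip_force: 25.0
```

Run:
```python
from h import *
plan([.469,.0133,.043],4)
```

```text
shift mm [-3.4  0.1 20.6] turn 0.01
```

Request:
{"op": "servo_tool", "data": {"rows": [1,-0.003,0,0.01,0,1,0,0,0.007,0,1,0,0,0.003,0,1,0,0,0,0,1,0,0,0,0]}}

```text
time: 21.27
position: [0.4695, 0.0134, 0.0431]
tool_rot: [0.999, 0.035, -0.0, -0.0]
ft_force: [-0.2, 0.3, -2.2]
grip_width: 0.0273
grip_force: 25.0
```

Request:
{"op": "servo_tool", "data": {"rows": [1,0,0,0.001,0,1,0,0,0.001,0,1,0,0,0.001,0,1,0,0,0.001,0,1,0,0,0,0]}}

```text
time: 21.68
position: [0.4693, 0.0133, 0.039]
tool_rot: [0.999, 0.035, -0.0, -0.0]
ft_force: [-0.8, 0.2, -2.4]
grip_width: 0.0275
grip_force: 25.0
```

Request:
{"op": "servo_tool", "data": {"rows": [1,0,0,0.001,0,1,0,0,0,0,1,0,0,0,0]}}

```text
time: 21.93
position: [0.4694, 0.0132, 0.0388]
tool_rot: [0.999, 0.035, 0.0, 0.0]
ft_force: [-1.6, 0.1, 4.7]
grip_width: 0.0273
grip_force: 25.0
```

Request:
{"op": "servo_tool", "data": {"rows": [-0.25,0,0,0,0,-0.25,0,0,0,0,-0.25,0,0,0,0,-0.25,0,0,0,0]}}

```text
time: 22.27
position: [0.4695, 0.0133, 0.0381]
tool_rot: [0.999, 0.035, 0.0, 0.0]
ft_force: [0.1, 0.8, 0.2]
grip_width: 0.0462
grip_force: 0.0
```

Request:
{"op": "servo_tool", "data": {"rows": [-0.25,0,0,-0.01,0,-0.25,0,0,-0.025,0,-0.25,0,0,-0.03,0,-0.25,0,0,-0.025,0,-0.25,0,0,0,0]}}

```text
time: 22.68
position: [0.4726, 0.0128, 0.132]
tool_rot: [0.999, 0.035, 0.005, 0.001]
ft_force: [0.3, -0.1, 0.1]
grip_width: 0.0542
grip_force: 0.0
```

Run:
```python
from h import *
plan([.6635,.203,.12],-6.8)
```

```text
shift mm [ 203.7 -176.4   12. ] turn 10.82
```

Request:
{"op": "servo_tool", "data": {"rows": [-0.25,0.0296,-0.0252,0,0,-0.25,0.0296,-0.0252,0,0,-0.25,0.0296,-0.0252,0,0,-0.25,0.0296,-0.0252,0,0,-0.25,0.0296,-0.0252,0,0]}}

```text
time: 23.1
position: [0.6087, 0.1508, 0.1272]
tool_rot: [0.999, 0.035, -0.001, 0.0]
ft_force: [1.1, -0.5, -0.3]
grip_width: 0.0544
grip_force: 0.0
```

Request:
{"op": "servo_tool", "data": {"rows": [-0.25,0.0296,-0.0252,0.005,0,-0.25,0.0296,-0.0252,0.007,0,-0.25,0,0,0,5.4,-0.25,0,0,0,5.4,-0.25,0,0,0,0]}}

```text
time: 23.52
position: [0.663, 0.2045, 0.1139]
tool_rot: [0.998, -0.059, -0.001, 0.0]
ft_force: [0.5, 0.0, -0.4]
grip_width: 0.0545
grip_force: 0.0
```

Run:
```python
from h import *
o,p=wristshot('w5'); plan([.6635,.203,.036],-6.8)
for a in [(319,212)]: print(cap_tool(*a,o,p))
```

```text
shift mm [ 0.7  0.9 78.4] turn 0.14
[0.00056537 0.00305068 0.03388505]
```

View pics/w5.png

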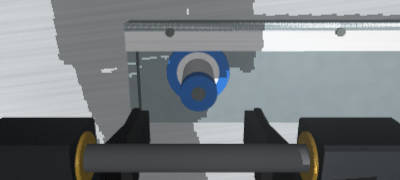

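The blue cap at full-frame (318,213) needs 2 mm in y. The end cheek (z ≈ 0.024) stays below the fingertips.

Request:
{"op": "servo_tool", "data": {"rows": [-0.25,0,0.002,0.03,0,-0.25,0,0,0.025,0,-0.25,0,0,0.017,0,-0.25,0,0,0.005,0,-0.25,0,0,0,0]}}

```text
time: 23.98
position: [0.6617, 0.2011, 0.037]
tool_rot: [0.998, -0.059, -0.002, 0.0]
ft_force: [-0.2, -0.7, 0.5]
grip_width: 0.0545
grip_force: 0.0
```

Request:
{"op": "servo_tool", "data": {"rows": [1,0,0,0,0,1,0,0,0,0,1,0,0,0,0,1,0,0,0,0,1,0,0,0,0]}}

```text
time: 24.4
position: [0.6642, 0.202, 0.0402]
tool_rot: [0.998, -0.059, 0.001, -0.0]
ft_force: [0.4, 0.9, 0.9]
grip_width: 0.0287
grip_force: 1.0
```

Request:
{"op": "servo_tool", "data": {"rows": [1,0,0,0,0,1,0,0,0,0,1,0,0,0,0]}}

```text
time: 24.65
position: [0.6642, 0.2022, 0.04]
tool_rot: [0.998, -0.059, 0.001, -0.0]
ft_force: [-0.5, 0.7, 4.2]
grip_width: 0.0272
grip_force: 25.0
```

Request:
{"op": "servo_tool", "data": {"rows": [1,-0.004,0,0,0,1,-0.006,0,0,0,1,-0.006,0,0,0,1,-0.006,0,0,0,1,-0.003,0,0,0]}}

```text
time: 25.07
position: [0.6395, 0.2047, 0.0401]
tool_rot: [0.998, -0.059, 0.002, -0.0]
ft_force: [4.3, -0.8, 3.9]
grip_width: 0.0274
grip_force: 25.0
```

Request:
{"op": "servo_tool", "data": {"rows": [1,0,0,0,0,1,0,0,-0.01,0,1,0,0,-0.02,0,1,0,0,-0.02,0,1,0,0,-0.02,0]}}

```text
time: 25.48
position: [0.6351, 0.2044, 0.1077]
tool_rot: [0.998, -0.059, -0.004, 0.001]
ft_force: [-0.0, 0.4, -1.7]
grip_width: 0.0273
grip_force: 25.0
```

Run:
```python
from h import *
plan([.4575,.183,.105],4)
```

```text
shift mm [-173.9   42.2    2.7] turn -10.79
```

Request:
{"op": "servo_tool", "data": {"rows": [1,-0.0354,0.0084,0,0,1,-0.0354,0.0084,0,0,1,-0.0354,0.0084,0,0,1,-0.0354,0.0084,0,0,1,-0.0354,0.0084,0,0]}}

```text
time: 25.9
position: [0.453, 0.1834, 0.1082]
tool_rot: [0.998, -0.059, -0.003, 0.001]
ft_force: [0.2, -0.1, -1.8]
grip_width: 0.0272
grip_force: 25.0
```

Request:
{"op": "servo_tool", "data": {"rows": [1,0,0,0,-3.6,1,0,0,0.01,-3.6,1,0,0,0.02,-3.6,1,0,0,0.015,0,1,0,0,0,0]}}

```text
time: 26.32
position: [0.4531, 0.1833, 0.0613]
tool_rot: [0.999, 0.035, -0.005, 0.001]
ft_force: [-1.3, -0.3, -2.3]
grip_width: 0.027
grip_force: 25.0
```

Request:
{"op": "servo_tool", "data": {"rows": [1,0,0,0,0,1,0,0,0,0,1,0,0,0,0]}}

```text
time: 26.57
position: [0.4581, 0.184, 0.0647]
tool_rot: [0.999, 0.035, 0.0, -0.0]
ft_force: [-0.4, 0.7, -1.9]
grip_width: 0.0271
grip_force: 25.0
```

Run:
```python
from h import *
plan([.4575,.183,.044],4)
```

```text
shift mm [-0.6  1.  20.7] turn -0.0
```

Request:
{"op": "servo_tool", "data": {"rows": [1,0,0.001,0.01,0,1,0,0,0.007,0,1,0,0,0.004,0,1,0,0,0,0,1,0,0,0,0]}}

```text
time: 26.98
position: [0.4578, 0.183, 0.043]
tool_rot: [0.999, 0.035, -0.0, 0.0]
ft_force: [0.4, 0.4, -2.5]
grip_width: 0.0273
grip_force: 25.0
```

Request:
{"op": "servo_tool", "data": {"rows": [1,0,0,0.001,0,1,0,0,0.001,0,1,0,0,0.001,0,1,0,0,0.001,0,1,0,0,0,0]}}

```text
time: 27.4
position: [0.459, 0.1832, 0.0398]
tool_rot: [0.999, 0.035, 0.001, -0.0]
ft_force: [0.2, 0.6, 3.3]
grip_width: 0.027
grip_force: 25.0
```

Request:
{"op": "servo_tool", "data": {"rows": [1,0,0,0.001,0,1,0,0,0,0,1,0,0,0,0]}}

```text
time: 27.65
position: [0.459, 0.1832, 0.0397]
tool_rot: [0.999, 0.035, 0.001, -0.0]
ft_force: [-1.0, -0.6, 12.2]
grip_width: 0.0273
grip_force: 25.0
```

Contact. Release, rise, back away to the right of the row, and check.

Request:
{"op": "servo_tool", "data": {"rows": [1,0,0,-0.001,0,-0.25,0,0,0,0,-0.25,0,0,0,0,-0.25,0,0,0,0,-0.25,0,0,0,0]}}

```text
time: 28.07
position: [0.4578, 0.1829, 0.0388]
tool_rot: [0.999, 0.035, -0.0, 0.0]
ft_force: [-0.4, 0.3, 0.5]
grip_width: 0.0463
grip_force: 0.0
```

Request:
{"op": "servo_tool", "data": {"rows": [-0.25,0,0,-0.01,0,-0.25,0,0,-0.025,0,-0.25,0,0,-0.035,0,-0.25,0,0,-0.04,0,-0.25,0,0,-0.04,0]}}

```text
time: 28.48
position: [0.457, 0.1828, 0.1907]
tool_rot: [0.999, 0.035, -0.001, 0.0]
ft_force: [1.3, 0.7, -0.1]
grip_width: 0.0542
grip_force: 0.0
```

Request:
{"op": "servo_tool", "data": {"rows": [-0.25,0.03,0.015,-0.02,0,-0.25,0.03,0.015,-0.02,0,-0.25,0.03,0.015,-0.02,0,-0.25,0,0,0,0,-0.25,0,0,0,0]}}

```text
time: 28.9
position: [0.553, 0.1436, 0.2508]
tool_rot: [0.999, 0.034, 0.002, -0.0]
ft_force: [-1.4, -0.3, -1.6]
grip_width: 0.0546
grip_force: 0.0
```

Run:
```python
from h import *
o=robot.get_obs(); print(o['time'],o['position'])
p=robot.camera('wrist'); save(p,'w6'); s=robot.camera('scene')
cv2.imwrite('pics/s6.png',cv2.resize(s['pixels'][80:280,180:440],None,fx=2.5,fy=2.5)[:,:,::-1])
for n in names[:8]+['tin']:
    for q in (p,s): print(n,[(np.round(d['at'],4).tolist(),round(d['score'],2)) for d in robot.place_of(q,n)[:3]])
```

```text
28.9 [0.55303852 0.14357082 0.25084815]
head_red [([0.7744, -0.1608, 0.0002], 0.71)]
head_red [([0.4748, -0.0725, 0.0102], 0.69), ([0.7702, -0.1553, -0.0053], 0.68)]
head_blue [([0.4729, -0.0709, 0.0055], 0.52)]
head_blue [([0.459, 0.184, 0.01], 0.59), ([0.4646, 0.0994, 0.0071], 0.44)]
head_yellow [([0.4614, 0.0948, 0.0104], 0.68)]
head_yellow [([0.4641, 0.0986, 0.0082], 0.82)]
head_green [([0.4724, 0.0142, 0.013], 0.69)]
head_green [([0.4711, 0.0121, 0.0101], 0.82)]
nest_red [([0.4743, -0.0703, 0.0055], 0.65)]
nest_red [([0.4742, -0.0737, 0.0047], 0.83)]
nest_blue []
nest_blue [([0.4564, 0.1842, 0.0015], 0.82)]
nest_yellow []
nest_yellow [([0.4686, 0.1003, 0.0083], 0.84), ([0.4701, 0.0112, 0.0073], 0.39)]
nest_green []
nest_green [([0.472, 0.0149, 0.0093], 0.85)]
tin [([0.5488, 0.3914, -0.0033], 0.55)]
tin [([0.5518, 0.3904, 0.0], 0.64)]
```

View pics/w6.png

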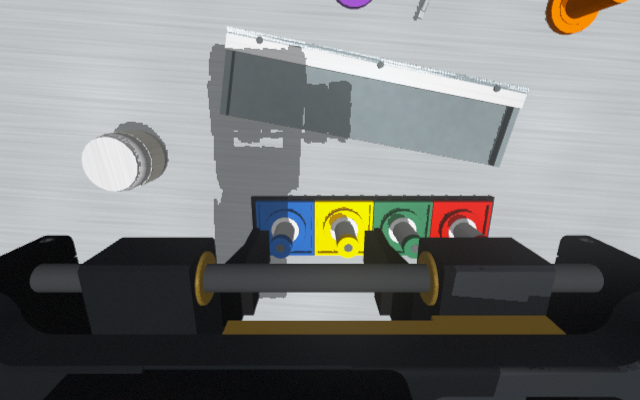

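View pics/s6.png

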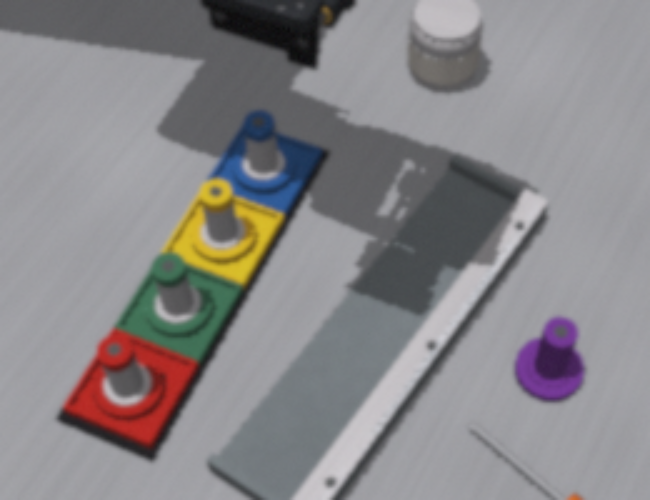

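In both views all four heads stand upright inside the rim of their own colour, with measured centres within about 5 mm. The rack is empty, the tin has not moved and the gripper is clear, so I'm handing in.

```bash
python3 -c "
from rig import robot
print(robot.hand_in())"
```

```text
the job is handed in; nothing more can be done
None
```

I moved all four heads into the nests of their own colours and handed the job in at about 29 s; in the last pictures all stood upright inside the rims, centres within about 5 mm and the tin unmoved, but the hand-in gave no verdict.

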